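Set a transmitter shaft upright and lock its setscrew with a hex key

TASK

The pressure transmitter on the tilting stand is leaning over: swing it upright, so that the flat on its cross shaft faces straight up to the setscrew in the top of the pedestal. Then take the thick T-handle hex key from the rack, stand it fully down in the setscrew, and turn it clockwise (seen from above) until the screw comes up tight against its stop. Leave the key standing in the screw with the transmitter still upright, and leave everything else on the bench where it is.

Things in the scene. Friction and masses are not known exactly. Their poses are not given: they have to be found in the camera images.
- pivot (a point): On the axis of the stand's horizontal cross shaft, mid-way in the 36 mm wide, 48 mm dia. boss carrying the transmitter, 100 mm above the bench. Fixed to the stand (screwed down, base 130 x 200 x 14 mm, yaw varies). y: along the shaft, away from the pedestal; z: up. The aluminium pedestal (56 mm in x, 50 mm in y, top 116 mm above the bench) is centred 110 mm towards -y.
- shaft (a joint): Angle of the cross shaft, rad. 0: transmitter upright, flat facing up to the setscrew; positive: leaning to the stand's +x. Travel -1.1 to 1.1, starts 0.45 to 0.95. Stiff (0.5 N m friction), stays where left. The flat, 6 mm above the axis of the 27 mm dia. shaft, is seen on the bare end that sticks out 43 mm beyond the pedestal, on the side away from the transmitter.
- transmitter_grip (a point): On the transmitter's centreline, 112 mm from the shaft axis: a place to hold it. Round aluminium body, 30 mm dia., from 57 to 135 mm from the shaft axis, then a 22 mm dia. black cap up to 145 mm; under it a steel hexagon and a brass neck. Turns with the shaft: z points along the transmitter to the cap, y along the shaft.
- screw (a joint): Angle of the setscrew, rad; grows as it is turned clockwise seen from above (tightened). It starts between 0 and 0.35 and comes up tight against a hard stop at 1.2. Takes about 0.08 N m to turn; does not sink as it turns.
- socket_mouth (a point): Centre of the mouth of the hexagon socket in the dark steel setscrew that stands upright in the top of the pedestal; 150 mm above the bench. Head about 32 mm wide; 34 mm tall; socket 34 mm deep, 19.6 mm across flats. Turns with the screw: x points to a corner of the hexagon, z up. It lies 110 mm towards the stand's -y from the pivot point, 50 mm higher.
- socket_floor (a point): Centre of the bottom of the same socket, 34 mm under its mouth, where the key's tip comes to rest; same axes.
- key_grip (a point): Centre of the grey handle bar of the thick T-handle hex key, the one to use: bar 100 (x) x 24 (y) x 28 mm (z), 0.3 kg; shank 17 mm across flats, end tapered; tip 119 mm below. x: along the bar, to a hexagon corner; z: up. Fits the socket every 60 degrees, with 10 degrees of play either way and 1 mm to the side. Starts upright in either hole of the rack.
- key_tip (a point): Tip of the thick key, centre of the lower end of its shank; same axes as the key's handle.
- slim_key_grip (a point): Centre of the handle bar (70 x 24 x 28 mm) of the slim T-handle hex key (shank 9 mm across flats), which stands in the other hole of the rack and is too small for the screw: leave it.
- rack: Aluminium block holding the two keys, screwed down: 70 mm (x) by 180 mm (y), 64 mm high, on an 85 x 195 mm foot; origin under its centre. Two square holes, 22.5 mm wide and 52 mm deep, 50 mm either side of the middle along y; key tips rest 12 mm above the bench, the keys lean a little. Handle bars lie roughly along x.
- gauge: Pressure gauge lying face up, steel case 100 mm across and 38 mm high with a brass stem; origin under its centre. Leave alone.
- oil_cup: Glass cup, 60 mm across, 70 mm high; origin under its centre. Leave alone.
- adapter: Stepped brass adapter, 40 mm across, 62 mm high, standing between the rack and the stand; origin under its centre. Leave alone.
- weights: Stack of steel calibration weights, 84 mm across, 56 mm high; origin under its centre. Leave alone.
- spare_transmitter: Spare pressure transmitter lying on the bench, 30 mm thick, about 130 mm long; origin under its centre. Leave alone.
Mind the look-alikes: they are no part of the job. Leave any blue or green look-alike of the part that bears key_grip alone.

How it is judged:
By the outcome, as a careful person would: the job done as asked, in the order asked, and still so for the second after the job is handed in, with the robot touching nothing.
It also fails if it takes over 67 s, if anything falls off the work surface, if the arm or the gripper's body presses on something with over 40 N, if the wrist force passes 120 N, or if a joint passes its speed limit or range.

ROBOT

A 6-joint arm with a two-finger parallel gripper is mounted at the origin on the work surface. World frame = base frame: x ahead of the robot, y to its left, z up, the work surface at z = 0. Lengths are in m, angles in rad, forces in N, time in s.
With the tool pointing down it reaches from about 0.325 to 0.75 m from the base axis. Payload 7.6 kg.
Tool frame: the origin (TCP) lies midway between the tips of the shut fingers; the grasp point (between the pads) lies pinch_z behind it (pinch_z is the distance from the TCP to the grasp point, in m); z points along the fingers, y is the line along which they close (so a half turn about z gives the same grasp; the last joint's range is limited). The gripper opens to 85 mm and grips with 20 to 120 N. Pads are 22 mm wide; open, the fingers measure 114 mm over their backs; the gripper's body (76 mm by 85 mm) begins 54 mm behind the grasp point. The pads swing forward as they close: fully open they stand 13 mm farther back than shut.
Start: joints at [-0.07, 0.052, 1.401, -0, 1.689, -0.07], TCP at [0.525, 0, 0.231] pointing down, gripper open.
Joint ranges: [-2.9, 2.9], [-0.91, 2.17], [0.12, 2.37], [-1.06, 4.2], [0.26, 2.73], [-2.93, 2.93]. Speed limits (rad/s): [2.57, 2.57, 3.01, 3.14, 3.14, 3.14].

INTERFACE

Orientations are given as a unit quaternion [w, x, y, z].
In Python, from workcell import state, get_image, finish_job, pinch_z gives the robot as it stands. The module is installed in compiled form; this text tells all that it offers.
- The arm moves only by the tool drive_tool, never from a script. Its argument "series" is a list of rows, each a list of 4 numbers: the shift along the tool's x, y, z in cm, then the turn about the tool's z in rad. In form: [[dx, dy, dz, yaw], ...]. A call has 1 to 10 rows; each row is the pose to reach, as a shift and turn from the pose commanded when the call began, along the tool's axes at that moment; what a row does not reach only later rows make up. A row lasts 1/8 s, in which the tool goes at most 62.5 mm and 10.7 degrees, less where a joint would pass 70% of its speed; a pose out of reach is approached as far as the arm can. A call with a gripper value outside its range is refused whole. "jaw" is the finger opening in cm, from 0 to 8.54, set as the call begins (left out, the last holds). The fingers move at their own pace and stop on an object; "squeeze" is the grip in N (left out, the last holds). Time passes only in rows, so rows that repeat a pose let the fingers close. It gives the time, the measured TCP pose, the force, the opening and the grip force at its end, in the units of the state.
- state(): the state, without advancing time (a new reading comes with each control period).
- get_image(name): name is "scene" or "side" or "wrist"; returns a dict with "pixels" (480x640x3 uint8, red, green, blue), "fx", "fy", "cx", "cy" (pixels), "xyz" and "orientation" of the camera in the world; the wrist camera has in their place "T_tool_cam" (4x4, takes a point from camera to tool coordinates, whose origin is the TCP and whose axes are the flange's). Camera axes: x right, y down, z forward; pixel columns grow to the right and rows downward; lengths in m; the calibration is good to about 2 mm. A picture is of the moment at which its call begins: read the wrist's pose just before it. There is no depth.
- finish_job(): hands the job in; it is judged then, once.
The state is a dict: "time": time; "q": joint angles; "joint_velocities": joint speeds; "joint_torque": joint torques, N m; "tcp_pos": TCP position; "orientation": TCP orientation; "force": force on the tool from outside, world axes, zero at the start; "moment": the same for the moment, N m; "gripper_width": finger opening in m; "gripper_force": force on a finger pad.
Only numpy, scipy, OpenCV 4.12 (cv2) and the standard library are available. Lean on these libraries where they do the work, as an engineer would, in place of code of your own. Each camera call takes 0.05 s, during which the arm holds its last target. There are 200 camera calls.

## Working session

There is one attempt and no reset: what is moved stays moved. The work goes in short steps, Python scripts to look and compute and a tool call to move; the robot and the scene stay as the last step left them, time stands still between calls to the robot, and variables do not carry over. Pictures are saved under pics/ and viewed, at most 10 in all, crops included, and the job is handed in when it is done.

Besides the shell and the picture viewer there is one more tool, called in YAML: its name, and indented under it one key for each argument. drive_tool: Moves the arm, as the interface text tells. Its arguments: {"type":"object","properties":{"series":{"type":"array","items":{"type":"array","items":{"type":"number"}}},"jaw":{"type":"number"},"squeeze":{"type":"number"}},"required":["series"]}

```bash
mkdir -p pics; cat > h.py <<'E'
import numpy as np, cv2, json
from scipy.spatial.transform import Rotation as R
from workcell import state, get_image, finish_job, pinch_z
def Rq(q): return R.from_quat([q[1],q[2],q[3],q[0]]).as_matrix()
def cam(name, save=None):
    s=state(); im=get_image(name)
    if name=='wrist':
        T=np.array(im['T_tool_cam']); Rt=Rq(s['orientation'])
        im['R']=Rt@T[:3,:3]; im['t']=Rt@T[:3,3]+np.array(s['tcp_pos'])
    else:
        im['R']=Rq(im['orientation']); im['t']=np.array(im['xyz'])
    if save: cv2.imwrite('pics/'+save, im['pixels'][:,:,::-1])
    return im
def ray(im,u,v):
    d=im['R']@np.array([(u-im['cx'])/im['fx'],(v-im['cy'])/im['fy'],1]); return im['t'],d/np.linalg.norm(d)
def onz(im,u,v,z):
    o,d=ray(im,u,v); return o+d*(z-o[2])/d[2]
def proj(im,p):
    c=im['R'].T@(np.array(p)-im['t']); return np.array([im['fx']*c[0]/c[2]+im['cx'],im['fy']*c[1]/c[2]+im['cy']])
def tri(rays):
    A=0;b=0
    for o,d in rays:
        P=np.eye(3)-np.outer(d,d);A=A+P;b=b+P@o
    return np.linalg.solve(A,b)
E
python3 - <<'E'
from h import *
import pickle
print(pinch_z if not callable(pinch_z) else pinch_z(),state())
ims={n:cam(n,n+'0.png') for n in('scene','side','wrist')}
for n,i in ims.items(): print(n,i['fx'],i['cx'],i['cy'],i['t'],i['R'].tolist())
pickle.dump(ims,open('ims0.pkl','wb'))
E
```

```text
0.0187 {'time': 0.0, 'q': array([-7.03355200e-02,  5.28636699e-02,  1.40175127e+00,  2.49988486e-05,
        1.68862423e+00, -7.03043890e-02]), 'joint_velocities': array([ 1.27184135e-03, -4.39890578e-05, -2.73075920e-04, -3.57505472e-04,
       -4.71580453e-04, -8.45681103e-04]), 'joint_torque': array([ 8.02730119e-04, -3.81666934e+01, -3.60182977e+01,  8.43031398e-05,
        6.19437444e-03, -2.66336252e-05]), 'tcp_pos': array([5.24685412e-01, 3.34403131e-05, 2.30444958e-01]), 'orientation': array([-6.29735347e-04,  7.07116516e-01,  7.07096567e-01, -5.30419110e-04]), 'force': array([0.45193229, 0.29238463, 0.33360327]), 'moment': array([ 0.01524749, -0.02121278, -0.01336309]), 'gripper_force': 0.0, 'gripper_width': 0.08540075705311381}
scene 457.0397060862215 319.2925192980639 236.95138344052899 [1.16262961 0.08288025 0.7456352 ] [[-0.12827516283660148, 0.7048331464806854, -0.697678807347178], [0.9917065864618624, 0.08550891236781949, -0.09594932138287338], [-0.007970506094642504, -0.7042005833055024, -0.7099563433794969]]
side 497.10806142493794 308.6254776586714 244.79124354079116 [0.34478087 0.63945925 0.96502689] [[-0.9455584601058838, -0.25842943987745576, 0.1978216952884954], [-0.325412389180692, 0.7412215915037655, -0.5871092992419207], [0.005096615534223595, -0.6195197954006391, -0.7849644881246839]]
wrist 405.4797980336732 320.51242075670496 241.60401661177875 [0.52506598 0.06887605 0.37351958] [[0.9999986352175394, 0.0013827857497600868, -0.0009041386111505633], [0.0010853200647865044, -0.9624262536960903, -0.27154102503464395], [-0.0012456497962447743, 0.2715396731604397, -0.9624264409587394]]
```

View pics/scene0.png

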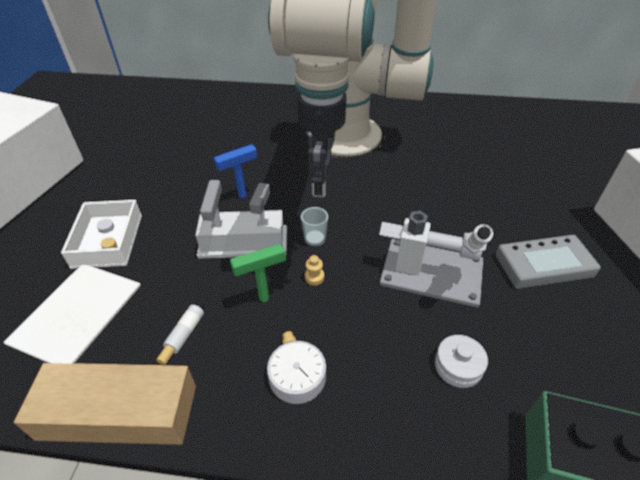

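View pics/side0.png

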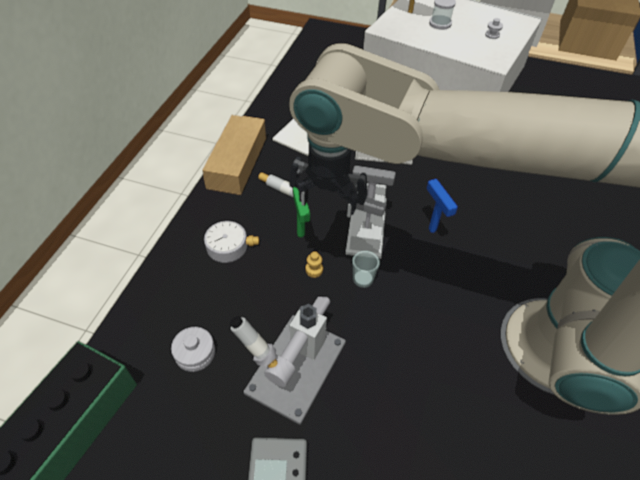

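Scene view: the stand is at about (435,255). Its screw head is at (418,218), the bare shaft end at (388,230), and the transmitter leans toward the camera with its cap at (484,233). The rack is at (243,230), with grey handles at (210,198) and (261,197). The blue key at (238,170) and green key at (260,272) are decoys.

The two candidates are the grey left handle (210,198), which looks longer, and the grey right handle (261,197). I'll crop to confirm.

```bash
python3 - <<'E'
from h import *
import pickle
ims=pickle.load(open('ims0.pkl','rb'))
S,D=ims['scene'],ims['side']
f=lambda a,b:print(np.round(tri([ray(S,*a),ray(D,*b)]),3), end=' ')
print('screw',onz(S,418,216,.15),onz(D,309,310,.15)); f((418,216),(309,310))
print('cap',onz(S,484,233,.17)); f((484,233),(237,323))
print('base corners',[np.round(onz(S,u,v,.014),3) for u,v in((384,282),(478,299),(484,258))],[np.round(onz(D,u,v,.014),3) for u,v in((247,390),(299,418),(343,342))])
for a,b in (((215,183),(205,215)),((265,187),(252,208))): 
  p,q=onz(S,*a,.145),onz(S,*b,.145);print(p,q,np.linalg.norm(p-q))
i=S['pixels'][:,:,::-1]
a=cv2.resize(i[170:260,185:305],None,fx=6,fy=6,interpolation=3)
cv2.imwrite('pics/c1.png',a)
E
```

```text
screw [0.4983504  0.18309818 0.15      ] [0.49834357 0.17830515 0.15      ]
[0.499 0.181 0.152] cap [0.5517597  0.29521985 0.17      ]
[0.595 0.279 0.212] base corners [array([0.557, 0.132, 0.014]), array([0.577, 0.318, 0.014]), array([0.464, 0.343, 0.014])] [array([0.58 , 0.315, 0.014]), array([0.465, 0.333, 0.014]), array([0.431, 0.152, 0.014])]
[ 0.4403319  -0.23650086  0.145     ] [ 0.53944153 -0.22722304  0.145     ] 0.09954293588021136
[ 0.44089785 -0.12913395  0.145     ] [ 0.50839893 -0.14083402  0.145     ] 0.06850757404591341
```

View pics/c1.png

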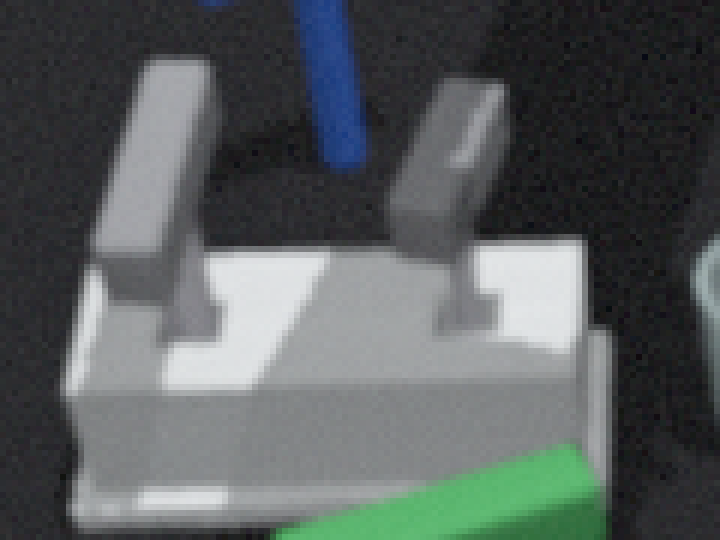

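The crop confirms the left grey handle is the thick key: its bar measures 100 mm against 69 mm, and its shank is thicker. It stands at about (0.49,-0.23). Next I'll look at the stand from above with the wrist camera.

drive_tool:
  series:
    - [4,-1,-2,-0.18]
    - [8,-3,-4,-0.36]
    - [13,-4,-7,-0.54]
    - [17,-5,-10,-0.72]
    - [21,-6,-12,-0.9]
    - [23,-7,-13,-1.08]
    - [23,-7,-13,-1.26]
    - [23,-7,-13,-1.4]
    - [23,-7,-13,-1.4]

```text
time: 1.27
tcp_pos: [0.4549, 0.2301, 0.361]
orientation: [-0.0, 0.086, 0.996, -0.0]
force: [0.5, 0.2, 0.4]
gripper_width: 0.0854
gripper_force: 0.0
```

```bash
python3 - <<'E'
from h import *
import pickle
s=state();print(s['tcp_pos'],s['q'],Rq(s['orientation']).round(3).tolist())
w=cam('wrist','w1.png');pickle.dump(w,open('w1.pkl','wb'))
print(proj(w,(.499,.181,.15)),proj(w,(.517,.289,.1)))
E
```

```text
[0.45493571 0.23007007 0.36099308] [ 3.95799285e-01  2.20030739e-02  1.17532465e+00 -5.93905636e-05
  1.94479848e+00 -1.00309274e+00] [[-0.985, 0.171, -0.0], [0.171, 0.985, -0.0], [0.0, -0.0, -1.0]]
[275.999675   263.02307564] [386.3793972  246.89433621]
```

View pics/w1.png

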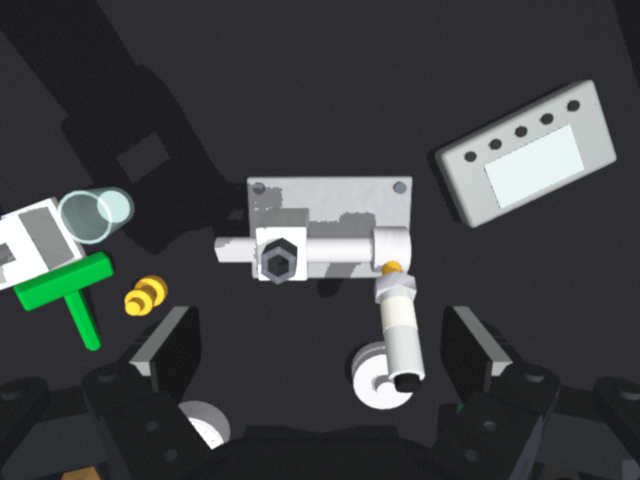

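The wrist view shows the socket at about (280,260), the boss at (391,250) and the transmitter cap at (407,382). The base edges are parallel to the image rows, so the yaw is close to -0.17.

```bash
python3 - <<'E'
from h import *
import pickle
w=pickle.load(open('w1.pkl','rb'));ims=pickle.load(open('ims0.pkl','rb'))
g=cv2.cvtColor(w['pixels'],cv2.COLOR_RGB2GRAY)
# base yaw from top edge
us=np.arange(275,390,3);vs=[150+np.argmax(np.diff(g[150:200,u].astype(int))) for u in us]
a,b=np.polyfit(us,vs,1)
p,q=onz(w,260,a*260+b,.014),onz(w,400,a*400+b,.014);d=(q-p)/np.linalg.norm(q-p)
print('edge slope',a,'yaw',-np.arctan2(d[0],d[1]))
# screw: dark blob in crop
c=g[225:300,250:315];m=(c<95).astype(np.uint8)
n,l,st,ce=cv2.connectedComponentsWithStats(m);k=1+np.argmax(st[1:,4]);print('screw blob',st[k],ce[k]+[250,225])
m2=(c<38).astype(np.uint8);n,l,st,ce=cv2.connectedComponentsWithStats(m2)
for k in range(1,n):
  if st[k,4]>30: print('dark',st[k],ce[k]+[250,225])
for nm,uv in(('w',(280,260)),): print(onz(w,*uv,.15))
cv2.imwrite('pics/c2.png',np.hstack([cv2.resize(w['pixels'][225:300,245:320,::-1],(400,400),interpolation=3),cv2.resize(w['pixels'][350:410,370:430,::-1],(400,400),interpolation=3)]))
E
```

```text
edge slope 1.0985007695730542e-16 yaw -0.17091650699199307
screw blob [   0   38   65   37 1290] [281.38449612 289.29689922]
[0.49675228 0.18520707 0.15      ]
```

View pics/c2.png

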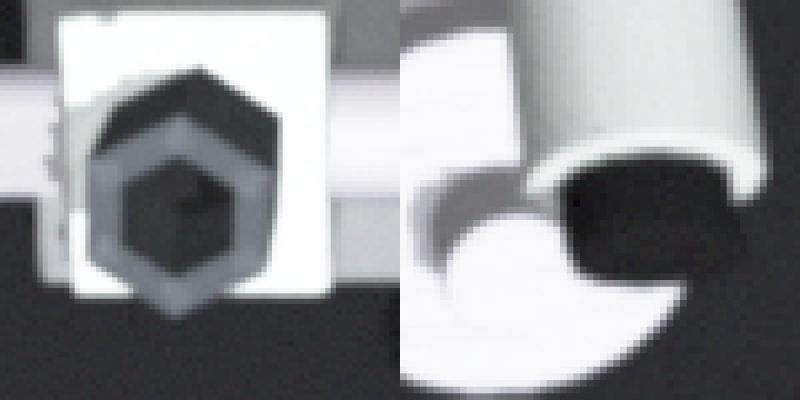

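```bash
python3 - <<'E'
from h import *
import pickle
from scipy.optimize import brentq
w=pickle.load(open('w1.pkl','rb'));ims=pickle.load(open('ims0.pkl','rb'))
y=-.171;X=np.array([np.cos(y),np.sin(y),0]);Y=np.array([-np.sin(y),np.cos(y),0]);Z=np.array([0,0,1.])
sc=onz(w,278.5,265,.15);print('screw',sc, 'in scene',proj(ims['scene'],sc),'side',proj(ims['side'],sc))
pv=sc+.11*Y-.05*Z;print('pivot',pv)
P=lambda t,r,s:pv+r*(np.sin(t)*X+np.cos(t)*Z)+s*(np.cos(t)*X-np.sin(t)*Z)
for r,s,v in((.145,.011,391.5),(.135,.0,373)):
  f=lambda t:proj(w,P(t,r,s))[1]-v
  ts=np.linspace(.3,1.1,17);fs=[f(t) for t in ts];print(np.round(fs,1))
  for i in range(16):
    if fs[i]*fs[i+1]<0:
      t=brentq(f,ts[i],ts[i+1]);print('th',t,'proj',proj(w,P(t,r,s)),'grip',P(t,.112,0))
for t in (.5,.6,.7,.8,.9): print(t,proj(ims['scene'],P(t,.145,0)).round(),proj(ims['side'],P(t,.145,0)).round())
E
```

```text
screw [0.50127827 0.18288851 0.15      ] in scene [417.92335514 217.02048123] side [306.74167267 311.54393436]
pivot [0.51999674 0.29128417 0.1       ]
[-22.7 -17.2 -12.2  -7.9  -4.1  -0.9   1.8   4.    5.6   6.7   7.4   7.6
   7.4   6.8   5.8   4.4   2.7]
th 0.5649164184469404 proj [407.14642068 391.5       ] grip [0.57908091 0.28108113 0.19459894]
[-24.5 -18.6 -13.1  -8.2  -3.8   0.1   3.5   6.4   8.8  10.7  12.2  13.2
  13.8  14.   13.8  13.3  12.4]
th 0.5490473713473334 proj [407.96357857 373.        ] grip [0.57759423 0.28133786 0.19553847]
0.5 [486. 223.] [239. 320.]
0.6 [484. 231.] [234. 319.]
0.7 [482. 240.] [229. 319.]
0.8 [480. 249.] [224. 319.]
0.9 [478. 257.] [221. 320.]
```

drive_tool:
  series:
    - [-4,2.5,3,0]
    - [-8,5,6,0]
    - [-11.5,7.1,9,0]
    - [-11.5,7.1,13,0]
    - [-11.5,7.1,16,0]
    - [-11.5,7.1,18.3,0]
    - [-11.5,7.1,18.3,0]
    - [-11.5,7.1,18.3,0]
  jaw: 8.54

```text
time: 2.33
tcp_pos: [0.5808, 0.2805, 0.1797]
orientation: [0.001, 0.086, 0.996, 0.0]
force: [-0.4, -0.3, 0.9]
gripper_width: 0.0858
gripper_force: 0.0
```

drive_tool:
  series:
    - [0,0,0,0]
    - [0,0,0,0]
    - [0,0,0,0]
    - [0,0,0,0]
    - [0,0,0,0]
    - [0,0,0,0]
    - [0,0,0,0]
    - [0,0,0,0]
  jaw: 1.5
  squeeze: 40

```text
time: 3.32
tcp_pos: [0.5806, 0.2804, 0.1788]
orientation: [0.0, 0.085, 0.996, 0.0]
force: [0.0, -1.6, 5.1]
gripper_width: 0.029
gripper_force: 39.9
```

```bash
python3 - <<'E'
from h import *
s=state();print(s['time'],s['tcp_pos'],s['gripper_width'],s['gripper_force'],s['force'])
cam('wrist','w2.png')
E
```

```text
3.325 [0.58060603 0.2803728  0.17882667] 0.029038853468691523 39.859612584114075 [ 0.03622893 -1.63305156  5.14547813]
```

View pics/w2.png

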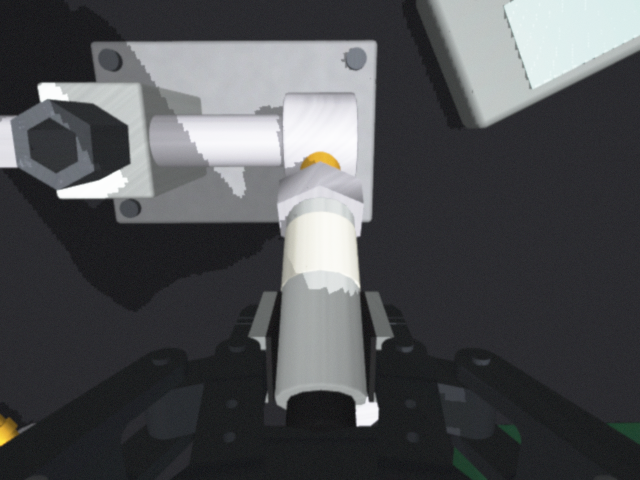

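The gripper holds the body, with a reading of 29 mm. Now I'll swing it along the arc to upright.

drive_tool:
  series:
    - [0.55,0,-0.33,0]
    - [1.11,0,-0.63,0]
    - [1.7,0,-0.89,0]
    - [2.29,0,-1.12,0]
    - [2.9,0,-1.31,0]
    - [3.52,0,-1.47,0]
    - [4.14,0,-1.6,0]
    - [4.78,0,-1.69,0]
    - [5.41,0,-1.74,0]
    - [6.05,0,-1.76,0]

```text
time: 4.62
tcp_pos: [0.5209, 0.2904, 0.1947]
orientation: [-0.0, 0.086, 0.996, -0.0]
force: [-3.8, 0.9, 3.2]
gripper_width: 0.026
gripper_force: 38.4
```

drive_tool:
  series:
    - [0,0,0,0]
    - [0,0,0,0]
    - [0,0,0,0]

```text
time: 5.0
tcp_pos: [0.5194, 0.2909, 0.195]
orientation: [-0.002, 0.085, 0.996, -0.001]
force: [-5.2, -1.8, 0.7]
gripper_width: 0.0145
gripper_force: 5.1
```

```bash
python3 - <<'E'
from h import *
import pickle
s=state();print(s['time'],s['tcp_pos'],s['gripper_width'],s['gripper_force'],s['force'],s['moment'])
w=cam('wrist','w3.png');pickle.dump(w,open('w3.pkl','wb'))
S=cam('scene','s3.png');D=cam('side','d3.png');pickle.dump((S,D),open('sd3.pkl','wb'))
a=cv2.resize(S['pixels'][170:290,370:500,::-1],(433,400),interpolation=3)
cv2.imwrite('pics/c3.png',np.hstack([cv2.resize(D['pixels'][270:400,220:340,::-1],(367,400),interpolation=3),a]))
E
```

```text
5.0 [0.51941394 0.29085069 0.19496133] 0.014542358667133128 5.144319981336594 [-5.19831059 -1.78878652  0.65050774] [-0.23299129  0.84263399 -0.02747393]
```

View pics/c3.png

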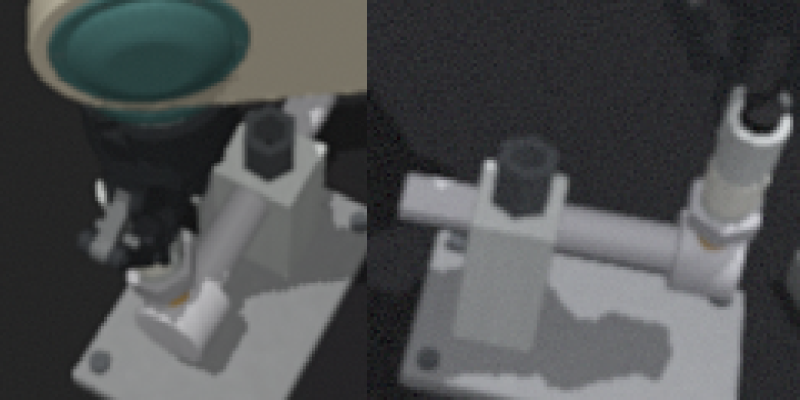

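The body slipped out of the pads toward +x partway through (reading 14.5 mm), so the transmitter still leans a little. I'll open, back off and re-measure.

drive_tool:
  series:
    - [0,0,0,0]
    - [0,0,0,0]
    - [0,0,-1,0]
    - [0,0,-5,0]
    - [2,-2,-10,0]
    - [4,-5,-15,0]
    - [5.3,-7.1,-16.6,0]
    - [5.3,-7.1,-16.6,0]
    - [5.3,-7.1,-16.6,0]
  jaw: 8.54

```text
time: 6.28
tcp_pos: [0.4567, 0.23, 0.3612]
orientation: [-0.0, 0.085, 0.996, -0.0]
force: [-0.4, 0.6, -0.9]
gripper_width: 0.0855
gripper_force: 0.0
```

```bash
python3 - <<'E'
from h import *
import pickle
w=cam('wrist','w4.png');S=cam('scene','s4.png');D=cam('side','d4.png');pickle.dump((w,S,D),open('w4.pkl','wb'))
print(state()['tcp_pos'])
f=lambda i,a,b,c,d:cv2.resize(i['pixels'][b:d,a:c,::-1],(400,400),interpolation=3)
cv2.imwrite('pics/c4.png',np.hstack([f(w,330,200,450,400-80),f(S,440,180,520,260)]))
E
```

```text
[0.45667074 0.23012486 0.36042444]
```

View pics/c4.png

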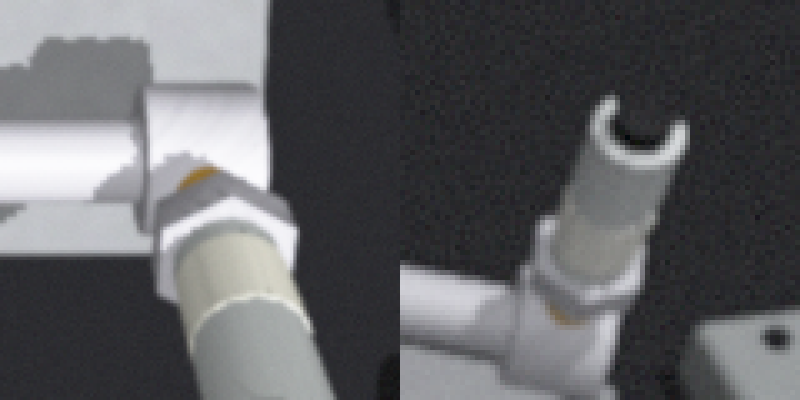

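```bash
python3 - <<'E'
from h import *
import pickle
w,S,D=pickle.load(open('w4.pkl','rb'))
y=-.171;X=np.array([np.cos(y),np.sin(y),0]);Y=np.array([-np.sin(y),np.cos(y),0]);Z=np.array([0,0,1.])
pv=np.array([.520,.2913,.1])
def circ(im,t,r,rad):
  a=np.linspace(0,2*np.pi,73);A=np.sin(t)*X+np.cos(t)*Z;B=np.cos(t)*X-np.sin(t)*Z
  return np.array([proj(im,pv+r*A+rad*(np.cos(k)*B+np.sin(k)*Y)) for k in a])
for t in np.arange(.1,.65,.05):
  c=circ(S,t,.135,.015);d=circ(w,t,.135,.015)
  print(round(t,2),'S L',c[c[:,0].argmin()].round(1),'R',c[c[:,0].argmax()].round(1),'B',c[c[:,1].argmax()].round(1),'W',d[:,0].min().round(1),d[:,0].max().round(1),d[:,1].max().round(1))
g=cv2.cvtColor(w['pixels'],cv2.COLOR_RGB2GRAY)
for v in range(300,420,6):
  b=np.where(g[v,370:450]>70)[0]; print(v,(b.min()+370,b.max()+370,len(b)) if len(b) else None, end=' ')
E
```

```text
0.1 S L [479.2 197.4] R [497.4 199.6] B [490.  204.9] W 397.1 438.3 335.5
0.15 S L [478.8 200.2] R [497.1 202.4] B [489.6 208. ] W 396.4 437.3 342.3
0.2 S L [478.4 203.2] R [496.8 205.3] B [489.1 211.4] W 395.7 436.2 348.7
0.25 S L [478.  206.3] R [496.4 208.5] B [488.6 214.8] W 394.8 435.0 354.6
0.3 S L [477.5 209.6] R [496.  211.7] B [488.1 218.4] W 394.0 433.7 359.9
0.35 S L [476.9 213.7] R [495.6 215.2] B [487.5 222.1] W 393.0 432.3 364.8
0.4 S L [476.3 217.3] R [495. 218.] B [486.8 225.8] W 392.1 430.9 369.1
0.45 S L [475.7 220.9] R [494.5 221.6] B [485.3 229.7] W 391.1 429.4 373.0
0.5 S L [475.  224.7] R [493.9 225.3] B [484.5 233.6] W 390.1 427.9 376.3
0.55 S L [474.2 228.5] R [493.2 229.1] B [483.7 237.6] W 389.0 426.3 379.1
0.6 S L [473.5 232.4] R [492.5 233. ] B [482.9 241.6] W 388.0 424.7 381.5
300 (np.int64(385), np.int64(424), 40) 306 (np.int64(386), np.int64(425), 40) 312 (np.int64(389), np.int64(427), 39) 318 (np.int64(390), np.int64(430), 41) 324 (np.int64(391), np.int64(432), 42) 330 (np.int64(393), np.int64(434), 23) 336 (np.int64(394), np.int64(435), 15) 342 (np.int64(370), np.int64(433), 36) 348 (np.int64(370), np.int64(403), 34) 354 (np.int64(370), np.int64(408), 39) 360 (np.int64(370), np.int64(411), 42) 366 (np.int64(370), np.int64(413), 44) 372 (np.int64(370), np.int64(415), 46) 378 (np.int64(370), np.int64(416), 47) 384 (np.int64(370), np.int64(416), 47) 390 (np.int64(370), np.int64(414), 45) 396 (np.int64(370), np.int64(410), 41) 402 (np.int64(370), np.int64(403), 34) 408 (np.int64(378), np.int64(389), 12) 414 None
```

Both views put the lean at about 0.19 rad. I'll regrasp with a stronger squeeze, centred slightly toward +x.

drive_tool:
  series:
    - [-3,3,4,0]
    - [-6,6,6,0]
    - [-7.5,7.1,8,0]
    - [-7.5,7.1,12,0]
    - [-7.5,7.1,15,0]
    - [-7.5,7.1,17.3,0]
    - [-7.5,7.1,17.3,0]
    - [-7.5,7.1,17.3,0]

```text
time: 7.42
tcp_pos: [0.5428, 0.2873, 0.1898]
orientation: [0.0, 0.085, 0.996, 0.0]
force: [0.5, -0.9, 0.6]
gripper_width: 0.0854
gripper_force: 0.0
```

drive_tool:
  series:
    - [0,0,0,0]
    - [0,0,0,0]
    - [0,0,0,0]
    - [0,0,0,0]
    - [0,0,0,0]
    - [0,0,0,0]
    - [0,0,0,0]
  jaw: 1.5
  squeeze: 80

```text
time: 8.3
tcp_pos: [0.5426, 0.2868, 0.1896]
orientation: [0.0, 0.085, 0.996, -0.0]
force: [-1.0, -2.9, 5.6]
gripper_width: 0.0283
gripper_force: 79.2
```

drive_tool:
  series:
    - [0.3,0,-0.05,0]
    - [0.6,0,-0.1,0]
    - [0.9,0,-0.14,0]
    - [1.2,0,-0.17,0]
    - [1.5,0,-0.19,0]
    - [1.8,0,-0.2,0]
    - [2.1,0,-0.21,0]
    - [2.2,0,-0.21,0]
    - [2.2,0,-0.21,0]

```text
time: 9.43
tcp_pos: [0.5221, 0.2903, 0.1915]
orientation: [0.002, 0.087, 0.996, 0.0]
force: [3.4, -3.1, 1.5]
gripper_width: 0.0285
gripper_force: 79.7
```

```bash
python3 - <<'E'
from h import *
s=state();print(s['tcp_pos'],s['gripper_width'],s['force'],s['moment'])
E
```

```text
[0.52211202 0.29025099 0.19153788] 0.028547192782897073 [ 3.44674008 -3.06290757  1.51841563] [-0.3375507  -0.92105733 -0.82154814]
```

drive_tool:
  series:
    - [0,0,0,0]
    - [0,0,0,0]
    - [0,0,0,0]
    - [0,0,-5,0]
    - [2,-2,-10,0]
    - [4,-5,-15,0]
    - [5.6,-7.1,-17,0]
    - [5.6,-7.1,-17,0]
    - [5.6,-7.1,-17,0]
  jaw: 8.54

```text
time: 10.55
tcp_pos: [0.4536, 0.2306, 0.3597]
orientation: [-0.001, 0.085, 0.996, -0.0]
force: [-0.2, 0.8, -0.8]
gripper_width: 0.0852
gripper_force: 0.0
```

```bash
python3 - <<'E'
from h import *
import pickle
w=cam('wrist','w5.png');S=cam('scene','s5.png');D=cam('side','d5.png');pickle.dump((w,S,D),open('w5.pkl','wb'))
print(state()['tcp_pos'])
y=-.171;X=np.array([np.cos(y),np.sin(y),0]);Y=np.array([-np.sin(y),np.cos(y),0]);Z=np.array([0,0,1.])
pv=np.array([.520,.2913,.1])
W=w['pixels'][:,:,::-1].copy();Q=S['pixels'][:,:,::-1].copy()
def circ(t,r,rad):
  a=np.linspace(0,2*np.pi,73);A=np.sin(t)*X+np.cos(t)*Z;B=np.cos(t)*X-np.sin(t)*Z
  return [pv+r*A+rad*(np.cos(k)*B+np.sin(k)*Y) for k in a]
c=circ(0,.135,.015)
for im,P in((w,W),(S,Q)): 
  cv2.polylines(P,[np.array([proj(im,p)*8 for p in c]).astype(np.int32)],True,(0,0,255),1,shift=3)
  print([proj(im,p).round(1) for p in (c[0],c[36])])
f=lambda i,a,b,c,d:cv2.resize(i[b:d,a:c],(400,400),interpolation=3)
cv2.imwrite('pics/c5.png',np.hstack([f(W,350,220,470,340),f(Q,440,160,520,240)]))
E
```

```text
[0.45371757 0.23065037 0.35921028]
[array([417.9, 325.4]), array([420.8, 287. ])]
[array([488.3, 198.7]), array([489.1, 188. ])]
```

View pics/c5.png

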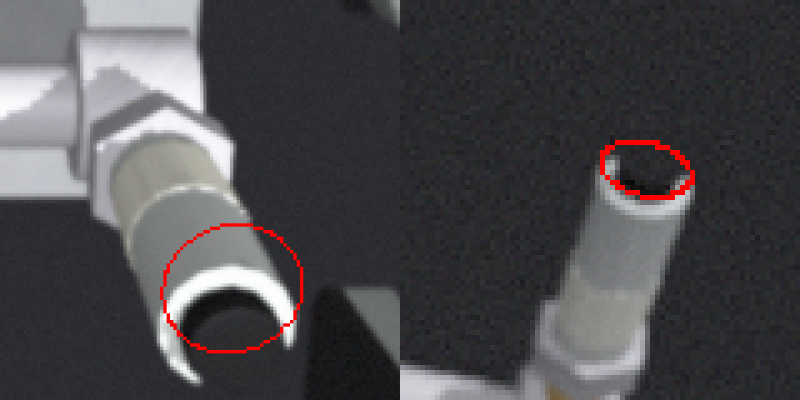

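```bash
python3 - <<'E'
from h import *
import pickle
w,S,D=pickle.load(open('w5.pkl','rb'))
y=-.171;X=np.array([np.cos(y),np.sin(y),0]);Y=np.array([-np.sin(y),np.cos(y),0]);Z=np.array([0,0,1.])
pv=np.array([.520,.2913,.1])
p=tri([ray(w,418,318.5),ray(S,488.2,196.6)]);print('ring rel',(p-pv)@X,(p-pv)@Y,p[2])
def prof(im,a,b):   # edges across segment between world points
  pa,pb=proj(im,a),proj(im,b);n=200;g=cv2.cvtColor(im['pixels'],cv2.COLOR_RGB2GRAY).astype(np.float32)
  pts=np.array([pa+(pb-pa)*k/n for k in range(n+1)],np.float32)
  return pa,pb,cv2.remap(g,pts[None,:,0],pts[None,:,1],1)[0]
for im,n in((w,'w'),(S,'s')):
 for dy in(-.045,-.035):
  c=pv+dy*Y
  pa,pb,q=prof(im,c-.03*X,c+.03*X)
  print(n,dy,pa.round(1),pb.round(1),q[::5].astype(int).tolist())
# shaft bare end
for im,n in((w,'w'),):
  c=pv-.16*Y;print(n,prof(im,c-.03*X,c+.03*X)[2][::5].astype(int).tolist())
  for du in(-.06,0,): 
    pass
# base x edges at z .014
c=pv-.086*Z-.04*Y
for s in(-1,1):
  print('base',s,prof(w,c+s*.05*X,c+s*.08*X)[2][::5].astype(int).tolist())
E
```

```text
ring rel 0.009428395701650083 -0.00041064752899629695 0.23508935858773372
w -0.045 [346.1 223. ] [345.  278.3] [125, 125, 126, 126, 126, 125, 125, 126, 123, 125, 123, 122, 149, 179, 201, 219, 228, 234, 241, 246, 249, 251, 250, 246, 230, 201, 168, 158, 150, 146, 176, 195, 197, 197, 197, 194, 195, 196, 198, 195, 152]
w -0.035 [355.9 223. ] [354.4 278.3] [124, 124, 123, 124, 124, 124, 123, 123, 122, 123, 120, 122, 150, 179, 202, 220, 228, 235, 241, 246, 248, 239, 198, 178, 170, 168, 162, 159, 149, 145, 174, 193, 196, 197, 196, 197, 196, 196, 196, 194, 148]
s -0.045 [449.  231.9] [445.7 253. ] [39, 42, 45, 70, 99, 136, 169, 184, 194, 193, 190, 182, 174, 166, 160, 154, 152, 151, 149, 148, 145, 142, 137, 132, 129, 127, 124, 120, 112, 105, 94, 86, 83, 96, 120, 135, 148, 153, 156, 156, 156]
s -0.035 [454.1 232.9] [451.1 254.1] [38, 40, 43, 72, 102, 133, 158, 163, 164, 156, 151, 148, 148, 151, 152, 152, 152, 151, 149, 147, 144, 141, 137, 132, 129, 125, 122, 118, 113, 104, 92, 84, 81, 99, 124, 139, 153, 155, 155, 155, 155]
w [32, 29, 31, 30, 27, 30, 31, 29, 27, 28, 30, 65, 126, 179, 237, 249, 249, 248, 248, 249, 249, 249, 249, 249, 248, 248, 248, 248, 248, 246, 201, 90, 43, 45, 43, 46, 45, 44, 47, 45, 45]
base -1 [199, 199, 199, 200, 199, 199, 198, 198, 198, 199, 199, 198, 198, 197, 197, 196, 192, 185, 170, 151, 124, 97, 71, 57, 48, 45, 45, 46, 44, 45, 45, 45, 45, 46, 44, 43, 43, 43, 44, 43, 44]
base 1 [197, 197, 197, 196, 195, 195, 194, 196, 196, 197, 197, 196, 197, 198, 197, 194, 181, 162, 128, 96, 69, 52, 44, 43, 43, 44, 44, 44, 44, 45, 45, 45, 45, 45, 45, 44, 45, 45, 44, 43, 44]
```

The ring of the body is +9 mm off in x, so θ is about 0.06. The pivot x is confirmed by the shaft and base edges. I'll regrasp and nudge 7 mm.

drive_tool:
  series:
    - [-3,3,4,0]
    - [-5,6,5,0]
    - [-6.2,7.1,7,0]
    - [-6.2,7.1,11,0]
    - [-6.2,7.1,15,0]
    - [-6.2,7.1,16.9,0]
    - [-6.2,7.1,16.9,0]
    - [-6.2,7.1,16.9,0]

```text
time: 11.7
tcp_pos: [0.5274, 0.2901, 0.194]
orientation: [0.001, 0.085, 0.996, 0.001]
force: [-0.2, 0.8, 0.2]
gripper_width: 0.0857
gripper_force: 0.0
```

drive_tool:
  series:
    - [0,0,0,0]
    - [0,0,0,0]
    - [0,0,0,0]
    - [0,0,0,0]
    - [0,0,0,0]
    - [0,0,0,0]
    - [0,0,0,0]
  jaw: 1.5

```text
time: 12.58
tcp_pos: [0.5268, 0.2894, 0.1927]
orientation: [0.0, 0.085, 0.996, -0.0]
force: [-0.8, -3.5, 5.1]
gripper_width: 0.0284
gripper_force: 79.1
```

drive_tool:
  series:
    - [0.2,0,0,0]
    - [0.4,0,0,0]
    - [0.6,0,0,0]
    - [0.8,0,0,0]
    - [0.8,0,0,0]
    - [0.8,0,0,0]

```text
time: 13.32
tcp_pos: [0.5209, 0.2904, 0.193]
orientation: [0.003, 0.086, 0.996, 0.0]
force: [7.2, -4.3, 2.6]
gripper_width: 0.0284
gripper_force: 79.0
```

drive_tool:
  series:
    - [0.1,0,0,0]
    - [0.15,0,0,0]
    - [0.15,0,0,0]
    - [0.15,0,0,0]

```text
time: 13.82
tcp_pos: [0.5202, 0.2906, 0.193]
orientation: [0.004, 0.086, 0.996, 0.0]
force: [10.9, -4.4, 1.7]
gripper_width: 0.0285
gripper_force: 79.1
```

drive_tool:
  series:
    - [0,0,0,0]
    - [0,0,0,0]
    - [0,0,0,0]
    - [0,0,-5,0]
    - [2,-2,-10,0]
    - [4,-5,-15,0]
    - [5.6,-7.1,-17,0]
    - [5.6,-7.1,-17,0]
    - [5.6,-7.1,-17,0]
  jaw: 8.54

```text
time: 14.95
tcp_pos: [0.4502, 0.2312, 0.3607]
orientation: [-0.001, 0.085, 0.996, -0.0]
force: [-0.3, 0.8, 0.2]
gripper_width: 0.0853
gripper_force: 0.0
```

```bash
python3 - <<'E'
from h import *
import pickle
w0,S0,D0=pickle.load(open('w5.pkl','rb'))
w=cam('wrist','w6.png');S=cam('scene','s6.png');D=cam('side','d6.png');pickle.dump((w,S,D),open('w6.pkl','wb'))
print(state()['tcp_pos'],w['t']-w0['t'])
g=lambda im:cv2.cvtColor(im['pixels'],cv2.COLOR_RGB2GRAY).astype(np.float32)
# template-track the ring in scene and wrist from w5 -> w6
for a,b,(u0,v0,u1,v1) in((S0,S,(476,183,500,206)),(w0,w,(392,294,448,340))):
  t=g(a)[v0:v1,u0:u1];I=g(b)[v0-25:v1+25,u0-25:u1+25]
  r=cv2.matchTemplate(I,t,cv2.TM_CCOEFF_NORMED);_,m,_,l=cv2.minMaxLoc(r)
  x,y=l;sub=lambda q:(q[0]-q[2])/(2*(q[0]+q[2]-2*q[1]))
  print(m,x-25+sub(r[y,x-1:x+2]),y-25+sub(r[y-1:y+2,x]))
E
```

```text
[0.45026731 0.23125152 0.36019567] [-0.00344479  0.00060404  0.00098955]
0.9801837205886841 0.27986544 -3.066357
0.9880194067955017 -0.028752955 -5.9305844
```

Upright: the remaining lean is about 0.01 rad. Now over to the thick key.

drive_tool:
  series:
    - [-0.5,-5,0,-0.05]
    - [-1.3,-11,0,-0.1]
    - [-2.2,-17,0,-0.15]
    - [-3,-23,0,-0.2]
    - [-3.8,-29,0,-0.25]
    - [-4.5,-35,0,-0.25]
    - [-5.2,-41,0,-0.25]
    - [-6,-46,0,-0.25]
    - [-6,-46,0,-0.25]
    - [-6,-46,0,-0.25]

```text
time: 16.35
tcp_pos: [0.4313, -0.2323, 0.3612]
orientation: [-0.001, -0.04, 0.999, 0.001]
force: [0.3, 0.3, -0.0]
gripper_width: 0.0856
gripper_force: 0.0
```

```bash
python3 - <<'E'
from h import *
import pickle
w=cam('wrist','w7.png');pickle.dump(w,open('w7.pkl','wb'));S=pickle.load(open('w6.pkl','rb'))[1]
s=state();print(s['tcp_pos'],s['q'][5],Rq(s['orientation'])[:,0])
a,b=onz(S,214.6,180,.145),onz(S,208,211.8,.145);print(a,b,(a+b)/2,np.linalg.norm(a-b),np.arctan2(*(b-a)[1::-1]))
g=cv2.cvtColor(w['pixels'],cv2.COLOR_RGB2GRAY)
print('proj',proj(w,a),proj(w,b))
# brightness map coarse around
u,v=((proj(w,a)+proj(w,b))/2).astype(int)
print(u,v);print(g[v-110:v+110:8,u-60:u+60:5])
E
```

```text
[ 0.43137753 -0.23181325  0.36166083] -2.2197522696853613 [-9.96771642e-01 -8.02880268e-02  3.56891578e-04]
[ 0.43057148 -0.24026784  0.145     ] [ 0.5297146  -0.22417862  0.145     ] [ 0.48014304 -0.23222323  0.145     ] 0.10044013109102141 0.1608802982613527
proj [311.25520305 205.16113574] [320.26720464 307.522327  ]
315 256
[[ 23  31  33  33  33  33  33  29  32  32  28  32  32  29  51 105 106  64
   31  31  31  31  28  33]
 [ 33  32  32  34  35  34  33  33  27  30  29  33  32  31  42 101 108  67
   33  28  31  33  33  33]
 [ 14  21  22  24  19  30  32  32  31  33  30  30  32  30  35  98 106  68
   34  32  34  32  32  32]
 [ 19  15  20  19  21  30  28  18  30  37  36  47  51  60  66  77  74  87
   87  93  96  98 100 103]
 [ 16  16  17  15  15  25  21  18  78 103 106 105 107 106 106 107 104 107
  107 106 108 107 104 108]
 [ 35  31  32  29  18  21  23  26  67  73 104 103 105 106 107 107 105 107
  108 105 109 109 107 109]
 [ 33  34  27  31 129 138 148 151  92  68  69  63  63 106 134 131 122 118
  103  96  94  92  90  90]
 [ 34  28  28  27 150  89  91  92  89  96  96 144 158 144 130 1
[... 1358 characters left out ...]
30  31  29  29  34  33  33  30  32  34  30  33  32  32  29  34  31
   33  32  31  31  28  33]
 [ 30  31  31  28  34  29  30  32  30  30  35  35  31  34  32  32  31  34
   29  30  31  35  32  33]
 [ 30  32  30  31  29  29  31  32  34  31  30  29  33  29  32  34  32  33
   30  31  32  36  29  34]
 [ 28  31  30  32  33  33  34  28  30  30  31  34  32  33  29  30  30  28
   32  34  34  32  33  34]
 [ 31  27  35  32  31  28  29  27  30  32  29  31  33  31  31  31  25  29
   30  33  33  25  26  27]
 [ 30  31  33  33  31  33  32  31  31  25  17  11  15  33  33  33  31  33
   32  34  33  34  34  33]
 [ 34  34  31  28  31  29  33  29  21  92  27  33  26  32  31  31  33  31
   34  32  33  28  30  33]]
```

```bash
python3 - <<'E'
from h import *
import pickle
w=pickle.load(open('w7.pkl','rb'));g=cv2.cvtColor(w['pixels'],cv2.COLOR_RGB2GRAY).astype(float)
L=[];Rr=[]
for v in range(212,294,2):
  r=g[v]
  d=np.abs(np.diff(r[316:334]));k=d.argmax();Rr.append((v,316+(d*np.arange(len(d))).sum()/d.sum() if 0 else 316+k+.5))
  d=np.diff(r[294:312]);L.append((v,294+d.argmax()+.5))
def fit(P):
  P=np.array(P);m=np.ones(len(P),bool)
  for _ in range(4):
    c=np.polyfit(P[m,0],P[m,1],1);m=abs(np.polyval(c,P[:,0])-P[:,1])<1.5
  return c,m.sum()
cl,nl=fit(L);cr,nr=fit(Rr);print(cl,nl,cr,nr)
c=g[180:320,313].astype(int);print(c[::2])
cm=(cl+cr)/2
for v0,v1 in((200,302),):
  a,b=onz(w,np.polyval(cm,v0),v0,.145),onz(w,np.polyval(cm,v1),v1,.145);print(a,b,(a+b)/2,np.linalg.norm(a-b),np.arctan2(*(b-a)[1::-1]))
  print('width',np.linalg.norm(onz(w,np.polyval(cl,250),250,.145)-onz(w,np.polyval(cr,250),250,.145)))
E
```

```text
[2.55226481e-02 2.94385366e+02] 41 [3.84146341e-02 3.15258537e+02] 41
[106 105 106 106 104 106  91  64  65 117 145 157 161 160 160 159 160 161
 160 159 157 157 156 158 158 157 156 158 155 156 156 155 156 155 154 154
 151 152 152 151 153 154 152 151 151 151 148 150 150 150 150 150 151 151
 151 149 147 145 147 139  85  34  32  32  29  32  32  31  29  33]
[ 0.42590709 -0.24064997  0.145     ] [ 0.52439342 -0.23019032  0.145     ] [ 0.47515025 -0.23542014  0.145     ] 0.09904020626860188 0.10580740566692637
width 0.022315646173378802
```

drive_tool:
  series:
    - [-2.5,-0.3,4,-0.03]
    - [-4.5,-0.6,9,-0.03]
    - [-4.5,-0.6,14,-0.03]
    - [-4.5,-0.6,19,-0.03]
    - [-4.5,-0.6,23,-0.03]
    - [-4.5,-0.6,25.3,-0.03]
    - [-4.5,-0.6,25.3,-0.03]
    - [-4.5,-0.6,25.3,-0.03]

```text
time: 17.4
tcp_pos: [0.4773, -0.2347, 0.1106]
orientation: [0.001, -0.055, 0.998, -0.001]
force: [-0.1, -0.7, 0.8]
gripper_width: 0.0852
gripper_force: 0.0
```

drive_tool:
  series:
    - [0,0,0,0]
    - [0,0,0,0]
    - [0,0,0,0]
    - [0,0,0,0]
    - [0,0,0,0]
    - [0,0,0,0]
    - [0,0,0,0]
    - [0,0,0,0]
  jaw: 1.2
  squeeze: 70

```text
time: 18.4
tcp_pos: [0.4766, -0.2351, 0.1093]
orientation: [0.0, -0.055, 0.999, -0.0]
force: [-1.3, 0.8, 5.3]
gripper_width: 0.023
gripper_force: 68.9
```

drive_tool:
  series:
    - [0,0,-2,0]
    - [0,0,-5,0]
    - [0,0,-9,0]
    - [0,0,-13,0]
    - [0,1.5,-17,0]
    - [0,4,-19,0]
    - [0,4,-19,0]

```text
time: 19.27
tcp_pos: [0.4722, -0.1945, 0.3]
orientation: [0.001, -0.055, 0.998, -0.001]
force: [0.3, -0.6, -3.0]
gripper_width: 0.0233
gripper_force: 69.9
```

drive_tool:
  series:
    - [-1,4,0,0.05]
    - [-2,9,0,0.1]
    - [-3,14,0,0.15]
    - [-4,19,0,0.2]
    - [-5,25,0,0.25]
    - [-6,31,0,0.28]
    - [-6.8,35,0,0.28]
    - [-7.05,37.2,0,0.28]
    - [-7.05,37.2,0,0.28]
    - [-7.05,37.2,0,0.28]

```text
time: 20.52
tcp_pos: [0.5016, 0.1812, 0.2976]
orientation: [-0.001, 0.086, 0.996, -0.001]
force: [0.6, -0.1, -2.2]
gripper_width: 0.0237
gripper_force: 70.0
```

drive_tool:
  series:
    - [0,0,0,0]
    - [0,0,0,0]
    - [0,0,0,0]

```text
time: 20.9
tcp_pos: [0.5016, 0.1818, 0.2991]
orientation: [0.0, 0.086, 0.996, 0.0]
force: [-0.2, -1.1, -2.8]
gripper_width: 0.0236
gripper_force: 70.0
```

```bash
python3 - <<'E'
from h import *
import pickle
s=state();print(s['time'],s['tcp_pos'],s['q'],s['force'],s['gripper_width'],Rq(s['orientation']).round(3).tolist())
w=cam('wrist','w8.png');S=cam('scene','s8.png');D=cam('side','d8.png');pickle.dump((w,S,D),open('w8.pkl','wb'))
p=(.5013,.1829,.15);tip=(.5013,.1829,.2)
for i in(S,D): print(proj(i,p),proj(i,tip),proj(i,(.5013,.1829,.32)))
f=lambda i,a,b,c,d:cv2.resize(i['pixels'][b:d,a:c,::-1],(400,500),interpolation=3)
u,v=proj(S,tip).astype(int);a,b=proj(D,tip).astype(int)
print(u,v,a,b)
cv2.imwrite('pics/c8.png',np.hstack([f(S,u-40,v-60,u+40,v+40),f(D,a-40,b-55,a+40,b+45)]))
E
```

```text
20.9 [0.50160588 0.18179007 0.29911708] [ 2.78506860e-01  7.11842249e-02  1.24717052e+00 -6.08327452e-05
  1.82294529e+00 -1.12087144e+00] [-0.22815663 -1.09821098 -2.81676425] 0.02361800069883092 [[-0.985, 0.171, 0.0], [0.171, 0.985, 0.0], [-0.0, 0.0, -1.0]]
[417.92968773 217.02862643] [421.88507051 197.00946973] [432.89755595 141.2725957 ]
[306.72880834 311.54564581] [306.78688023 297.34001175] [306.94934678 257.59720427]
421 197 306 297
```

View pics/c8.png

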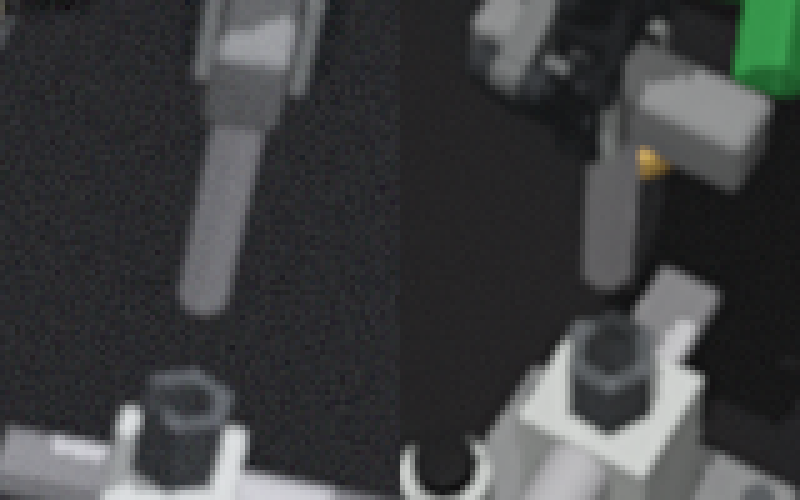

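Scene: tip at (422.4,197.6), socket mouth at (419,216.4). Side: tip at (307.4,298.4), mouth at (308.6,311). The key hangs almost over the socket, so I'll triangulate the offsets and the lean.

```bash
python3 - <<'E'
from h import *
import pickle
w,S,D=pickle.load(open('w8.pkl','rb'))
t=tri([ray(S,422.4,197.6),ray(D,307.4,298.4)]);m=tri([ray(S,419,216.4),ray(D,308.6,311)])
print('tip',t,'mouth',m)
# shank centreline slope by row edges
def axis(im,r0,r1,ua,ub,thr):
  g=cv2.GaussianBlur(cv2.cvtColor(im['pixels'],cv2.COLOR_RGB2GRAY),(3,3),0).astype(float);o=[]
  for v in range(r0,r1):
    d=np.diff(g[v,ua:ub]);o.append((v,ua+.5+(d.argmax()+d.argmin())/2,d.argmin()-d.argmax()))
  o=np.array(o);m=o[:,2]>4;return np.polyfit(o[m,0],o[m,1],1),m.sum(),np.median(o[:,2])
cs=axis(S,166,194,408,442,0);cd=axis(D,278,294,376-80,396-80,0);print(cs,cd)
# plane intersection -> axis direction
def plane(im,c,r0,r1):
  _,a=ray(im,np.polyval(c,r0),r0);_,b=ray(im,np.polyval(c,r1),r1);n=np.cross(a,b);return n/np.linalg.norm(n)
n1,n2=plane(S,cs[0],166,194),plane(D,cd[0],278,294)
a=np.cross(n1,n2);a/=a[2];print('axis dir per z',a)
# axis point at tip height z=.199 and mouth
for z in(.2,):
  A=np.array([n1,n2,[0,0,1]]);print('axis at',z,np.linalg.solve(A,[n1@S['t'],n2@D['t'],z]))
E
```

```text
tip [0.50006959 0.1838717  0.19797861] mouth [0.49888554 0.18329558 0.15119648]
(array([-2.08949097e-01,  4.61988506e+02]), np.int64(28), np.float64(11.0)) (array([-4.48529412e-02,  3.20399265e+02]), np.int64(16), np.float64(10.0))
axis dir per z [-0.02672464  0.01425451  1.        ]
axis at 0.2 [0.50135754 0.1809971  0.2       ]
```

drive_tool:
  series:
    - [0.1,0,1.5,0]
    - [0.1,0,3,0]
    - [0.1,0,4.2,0]
    - [0.1,0,4.8,0]
    - [0.1,0,5.3,0]
    - [0.1,0,5.8,0]
    - [0.1,0,5.8,0]
    - [0.1,0,5.8,0]

```text
time: 22.05
tcp_pos: [0.5005, 0.1826, 0.241]
orientation: [-0.0, 0.085, 0.996, 0.0]
force: [-1.1, 0.7, -3.2]
gripper_width: 0.0234
gripper_force: 69.7
```

The tip is 10 mm into the socket with no contact force. Continuing down.

drive_tool:
  series:
    - [0,0,0.4,0]
    - [0,0,0.8,0]
    - [0,0,1.2,0]
    - [0,0,1.6,0]
    - [0,0,1.9,0]
    - [0,0,2.1,0]
    - [0,0,2.1,0]

```text
time: 22.92
tcp_pos: [0.5004, 0.1825, 0.2197]
orientation: [-0.0, 0.085, 0.996, 0.0]
force: [-2.9, 4.2, -1.4]
gripper_width: 0.0233
gripper_force: 69.8
```

drive_tool:
  series:
    - [0,0,0.1,0]
    - [0,0,0.2,0]
    - [0,0,0.3,0]
    - [0,0,0.4,0]
    - [0,0,0.5,0]
    - [0,0,0.5,0]

```text
time: 23.68
tcp_pos: [0.5005, 0.1825, 0.2151]
orientation: [0.0, 0.085, 0.996, 0.0]
force: [-3.0, 3.7, 0.2]
gripper_width: 0.0233
gripper_force: 70.1
```

drive_tool:
  series:
    - [0,0,0.1,0]
    - [0,0,0.2,0]
    - [0,0,0.3,0]
    - [0,0,0.3,0]

```text
time: 24.18
tcp_pos: [0.5007, 0.1825, 0.2134]
orientation: [0.001, 0.085, 0.996, 0.0]
force: [-4.9, 2.7, 5.8]
gripper_width: 0.0235
gripper_force: 71.0
```

It's seated on the floor: z is 0.2134 as expected and contact force is felt. Now turning clockwise.

drive_tool:
  series:
    - [0,0,0,0.1]
    - [0,0,0,0.2]
    - [0,0,0,0.3]
    - [0,0,0,0.4]
    - [0,0,0,0.5]
    - [0,0,0,0.6]
    - [0,0,0,0.7]
    - [0,0,0,0.8]
    - [0,0,0,0.8]

```text
time: 25.3
tcp_pos: [0.5014, 0.183, 0.2134]
orientation: [0.001, 0.467, 0.884, 0.002]
force: [-0.8, 5.1, 4.4]
gripper_width: 0.023
gripper_force: 70.5
```

```bash
python3 - <<'E'
from h import *
s=state();M=Rq(s['orientation']);print(s['tcp_pos'],s['force'],s['moment'],-np.arctan2(M[1,1],M[0,1])+np.pi/2,s['q'][5],s['gripper_width'])
E
```

```text
[0.5013993  0.18296368 0.21340819] [-0.79745529  5.06059035  4.35369219] [1.41174592 0.34053995 0.10691841] 0.9714384084281599 -0.3190105073875261 0.02300052628411851
```

drive_tool:
  series:
    - [0,0,0,0.06]
    - [0,0,0,0.12]
    - [0,0,0,0.18]
    - [0,0,0,0.24]
    - [0,0,0,0.24]

```text
time: 25.92
tcp_pos: [0.5016, 0.1829, 0.2134]
orientation: [0.001, 0.569, 0.822, 0.002]
force: [-0.6, 4.4, 3.3]
gripper_width: 0.0235
gripper_force: 70.5
```

```bash
cat > st.py <<'E'
from h import *
s=state();M=Rq(s['orientation']);print(s['time'],s['tcp_pos'],s['force'],s['moment'],-np.arctan2(M[1,1],M[0,1])+np.pi/2,s['q'][5],s['gripper_width'])
E
python3 st.py
```

```text
25.925 [0.5016282 0.1828642 0.2134335] [-0.55668413  4.40625677  3.25914604] [1.38869983 0.05297214 0.07086424] 1.2111700169225506 -0.07944873905320478 0.023480210915547334
```

drive_tool:
  series:
    - [0,0,0,0.05]
    - [0,0,0,0.1]
    - [0,0,0,0.15]
    - [0,0,0,0.15]

```text
time: 26.42
tcp_pos: [0.5017, 0.1828, 0.2134]
orientation: [0.001, 0.629, 0.778, 0.002]
force: [0.7, 4.5, 4.3]
gripper_width: 0.0232
gripper_force: 70.6
```

```bash
python3 st.py
```

```text
26.425 [0.50169563 0.18277291 0.21340558] [0.66972423 4.47548607 4.31926179] [ 1.39475502 -0.25227044  0.05967017] 1.3602101356386427 0.06952865636867359 0.023243941246118956
```

drive_tool:
  series:
    - [0,0,0,0.05]
    - [0,0,0,0.1]
    - [0,0,0,0.15]
    - [0,0,0,0.15]

```text
time: 26.92
tcp_pos: [0.5018, 0.1826, 0.2134]
orientation: [0.001, 0.685, 0.728, 0.002]
force: [1.6, 4.7, 4.1]
gripper_width: 0.0231
gripper_force: 70.6
```

```bash
python3 st.py
```

```text
26.925 [0.5017904  0.18264209 0.21341961] [1.56115905 4.66619913 4.09636932] [ 1.29744756 -0.44238046  0.10180592] 1.5101183285880881 0.21928158130333847 0.023147245029704083
```

drive_tool:
  series:
    - [0,0,0,0.04]
    - [0,0,0,0.08]
    - [0,0,0,0.12]
    - [0,0,0,0.12]

```text
time: 27.42
tcp_pos: [0.5017, 0.1823, 0.2134]
orientation: [0.001, 0.727, 0.686, 0.002]
force: [-0.2, 2.9, 5.0]
gripper_width: 0.0228
gripper_force: 70.8
```

```bash
python3 st.py
```

```text
27.425 [0.50170685 0.18233259 0.21343534] [-0.20300697  2.90038742  4.95297244] [ 0.91059097 -0.29270257  0.50045217] 1.629340221198353 0.33833468078434026 0.022819697783712095
```

drive_tool:
  series:
    - [0,0,0,0.03]
    - [0,0,0,0.06]
    - [0,0,0,0.06]

```text
time: 27.8
tcp_pos: [0.5014, 0.182, 0.2134]
orientation: [0.001, 0.747, 0.664, 0.001]
force: [-0.1, 0.9, 5.4]
gripper_width: 0.0233
gripper_force: 74.6
```

```bash
python3 st.py
```

```text
27.8 [0.50143838 0.18201839 0.2134362 ] [-0.09400488  0.91853132  5.40867699] [ 0.43410538 -0.07589088  1.37377211] 1.6882232346945092 0.39712250016840184 0.02329605457225211
```

Hard stop reached: the torque rose from 0.1 to 1.4 N m. I'll ease off slightly, release and retreat straight up.

drive_tool:
  series:
    - [0,0,0,-0.04]
    - [0,0,0,-0.06]
    - [0,0,0,-0.06]

```text
time: 28.18
tcp_pos: [0.5015, 0.1822, 0.2134]
orientation: [0.001, 0.727, 0.686, 0.001]
force: [0.1, 2.2, 5.9]
gripper_width: 0.0229
gripper_force: 71.2
```

drive_tool:
  series:
    - [0,0,0,0]
    - [0,0,0,0]
    - [0,0,0,0]
    - [0,0,0,0]
    - [0,0,-2,0]
    - [0,0,-5,0]
    - [0,0,-9,0]
    - [0,0,-13,0]
    - [0,0,-13,0]
  jaw: 6

```text
time: 29.3
tcp_pos: [0.5013, 0.1825, 0.3459]
orientation: [0.002, 0.728, 0.686, 0.003]
force: [-0.2, -0.3, 0.1]
gripper_width: 0.0601
gripper_force: 0.0
```

```bash
python3 st.py; python3 - <<'E'
from h import *
import pickle
w6,S6,D6=pickle.load(open('w6.pkl','rb'))
S=cam('scene','s9.png');D=cam('side','d9.png');w=cam('wrist','w9.png');pickle.dump((w,S,D),open('w9.pkl','wb'))
g=lambda im:cv2.cvtColor(im['pixels'],cv2.COLOR_RGB2GRAY).astype(np.float32)
# transmitter ring unmoved?
for n,a,b,(u0,v0,u1,v1) in(('ring S',S6,S,(476,180,500,203)),('adapter S',S6,S,(300,252,330,288)),('green',S6,S,(228,244,290,305)),('slim',S6,S,(248,182,275,212))):
  t=g(a)[v0:v1,u0:u1];I=g(b)[v0-12:v1+12,u0-12:u1+12]
  r=cv2.matchTemplate(I,t,cv2.TM_CCOEFF_NORMED);_,m,_,l=cv2.minMaxLoc(r);print(n,m.__round__(3),l[0]-12,l[1]-12)
# key: expected grip and bar ends
for z in(.116,.15,.235,.249): print(z,proj(S,(.5005,.1828,z)).round(),proj(D,(.5005,.1828,z)).round())
f=lambda i,a,b,c,d:cv2.resize(i['pixels'][b:d,a:c,::-1],(400,500),interpolation=3)
u,v=proj(S,(.5005,.1828,.2)).astype(int)
for v in range(160,225,3):
  print(v,g(S)[v,385:460:4].astype(int))
E
```

```text
29.3 [0.50126436 0.18249593 0.34590437] [-0.23132902 -0.34001014  0.05159964] [0.03699    0.00073726 0.02621029] 1.630814610228917 0.33997365742285535 0.06012930046572611
ring S 0.996 0 0
adapter S 0.991 0 0
green 0.996 0 0
slim 0.997 0 0
0.116 [415. 229.] [307. 321.]
0.15 [418. 217.] [307. 312.]
0.235 [425. 182.] [307. 287.]
0.249 [426. 175.] [307. 282.]
160 [28 41 45 39 47 43 45 43 40 37 41 41 39 45 44 38 44 47 44]
163 [45 45 49 34 43 43 37 42 36 42 42 38 38 38 38 42 46 41 43]
166 [47 40 43 48 43 41 47 39 47 38 46 40 39 38 38 42 36 40 41]
169 [40 40 41 43 46 42 38 43 42 42 41 41 39 40 44 49 45 40 41]
172 [45 47 43 39 48 70 86 96 85 82 82 79 72 77 74 64 62 54 47]
175 [ 38  42  43  37  74 104 153 161 159 158 159 159 161 162 159 158 159 159
  86]
178 [ 41  42  37  30  69 111 158 159 160 160 159 160 159 163 162 161 164 160
 140]
181 [ 44  44  44  43  69  96 120 124 129 127 129 132 138 137 138 139 143 143
 143]
184 [40 43 44 41 72 84 84 90 93 89 89 86 91 85 93 90 89 89 84]
187 [42 39 39 38 72 88 86 88 90 88 87 82 88 84 84 87 82 88 65]
190 [50 39 38 41 65 81 78 84 82 86 85 87 83 83 84 86
[... 223 characters left out ...]
15  83  46  41  42  45  42  38
  38]
202 [ 45  42  42  40  42  41  38  39  67 108 116  50  44  40  33  44  43  45
  43]
205 [ 38  36  42  42  42  48  42  43  85 110 114  41  44  42  39  52  42  44
  41]
208 [ 47  39  41  41  43  37  42  42 103 113 104  37  40  38  38  42  42  39
  45]
211 [ 46  43  44  38  34  42  41  52 105 119  94  38  46  39  41  39  46  46
  42]
214 [ 45  44  42  49  42  45  44  62 109 116  70  45  41  41  41  40  40  40
  37]
217 [ 39  45  38  49  42  61  63  72 108 118  67  42  42  42  40  42  37  39
  45]
220 [ 33  43  43  45  39 177 102  77 109 111  84  35  39  43  45  41  39  47
  42]
223 [183 134  84  46  39 188  57  47  74  65  93 179  36  35  42  45  38  41
  41]
```

The key stands seated in the screw: the handle is at rows 173–191 and the shank enters the mouth at row 217, as predicted. The transmitter and the neighbouring objects haven't moved. Handing in.

```bash
python3 -c "
from workcell import finish_job
print(finish_job())"
```

```text
the job is handed in; nothing more can be done
None
```

I handed the job in at about 29 s: the transmitter is upright to about 0.01 rad by camera, and the thick key is fully down in the setscrew, turned clockwise to its hard stop, and left standing there; the adapter, slim key and green key checked as unmoved in the scene view, and I did not check the rest.

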